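# Clip a contactor onto the DIN rail and tug it

## Task

Mount the loose contactor upright on the panel's mounting rail, in the free stretch between the contactor and the terminal blocks already there: hang its sprung hook over the rail's top edge with the bottom swung out, push it down against the spring, swing the bottom in and ease it up so that the fixed claw catches under the rail's bottom edge. Then, with it still in the gripper, tug it gently downward, just enough to feel the spring give, to be sure that it is held, and let go. Be gentle with the rail and leave the other things on the bench alone.

Things in the scene. Friction and masses are not known exactly. Their poses are not given: they have to be found in the camera images.
- contactor_mid (a point): Loose contactor: dark grey box 45 mm wide (y), 62 deep (x), 84 high (z), pale stepped front, 0.25 to 0.36 kg, standing on the worktop. Point: in its middle plane, half-way up, 20 mm before its flat back face. Axes: x out through the back, y left seen from the front, z up. Flanks flat over full height, from 40 mm before the back face to it: grip across them from above, in the upper half.
- contactor: The same contactor and axes; origin under it at its underside, 42 mm below and 6 mm before the point contactor_mid.
- hook_seat (a point): On the contactor's back: its sprung steel hook, 34 mm wide. Point: on the hook's downward bearing surface, in the plane of the back face; 19.5 mm above contactor_mid when the spring is out, moves with the hook. Behind the back face comes a 4.2 mm slot for the rail's edge, then the hook's tooth: 3 mm below the bearing surface, up to 7 mm behind the back face.
- claw_floor (a point): On the contactor's back: its fixed plastic claw, 34 mm wide. Point: on the claw's floor in the plane of the back face, 14.5 mm below contactor_mid. The claw's nose begins 3 mm behind the back face, ends 6.2 mm behind it and stands 2.5 mm above the floor. The bottom must be swung out by 0.2 rad or more to bring the nose in front of the rail; up to 0.28 rad the hook still seats.
- spring_hook (a joint): Travel of the sprung hook, m: 0 spring out, grows to a stop at 0.006 as the contactor is pushed down on the rail. Spring force 3 N at 0, then 2 N per mm; the weight helps. Latched at rest: 0.001 (5 N). The claw's nose passes under the rail's bottom edge from about 0.0035 (10 N). A downward tug of about 5 N from rest shows as 0.002 or more.
- rail_nominal (a point): Point of the fixed white panel: front face of the steel 35 mm top-hat rail, half-way up its nominal height (135 mm over the worktop), middle of the free stretch. Axes: x into the panel, y along the rail to the left, z up. The rail is bolted in slotted holes and really sits up to 6 mm higher or lower than this; depth and direction are exact. Feel for its edge.
- rail_top_nominal (a point): Nominal top edge of the rail at its front face, 17.5 mm above rail_nominal (the bottom edge is as far below); same axes. Edges 2.3 mm thick, free behind over 5 mm of height. Free stretch 168 mm long, from the fixed contactor at the left to the fixed terminal blocks at the right. The panel's sheet, 15 mm behind, ends 10 mm above this point. A wiring duct juts out 26 mm, 104 mm below.
- multimeter_at (a point): Bystander, loose on the worktop: the multimeter. The point is 8 mm above its underside. Leave it alone.
- green_pliers_at (a point): Bystander, loose on the worktop: the green-handled pliers. The point is 8 mm above its underside. Leave it alone.
- white_tape_at (a point): Bystander, loose on the worktop: the small roll of white thread-seal tape. The point is 8 mm above its underside. Leave it alone.
- marker_at (a point): Bystander, loose on the worktop: the marker pen. The point is 8 mm above its underside. Leave it alone.
There are look-alikes about, which are no part of the job. Leave any green look-alike of the contactor alone.

How it is judged (in metres and radians):
On the way, in this order (a step that is already met when the one before it is completed fails the run):
1. the contactor is latched on the rail: hook over the top edge, claw up under the bottom edge, upright, back face against the rail (x of contactor_mid in the frame of rail_nominal between -0.0235 and -0.0165 m and y of contactor_mid in the frame of rail_nominal between -0.06 and 0.06 m and angle between contactor_mid's own z axis and vertical below 0.08 rad and z of contactor_mid in the frame of rail_nominal between -0.0115 and 0.0055 m and value of joint spring_hook between 0.0004 and 0.0018 m), for 0.2 s.
2. in place on the rail and still held by the gripper, it is tugged down so that the spring gives 1 mm more than at rest (x of contactor_mid in the frame of rail_nominal between -0.0235 and -0.0165 m and y of contactor_mid in the frame of rail_nominal between -0.06 and 0.06 m and angle between contactor_mid's own z axis and vertical below 0.08 rad and value of joint spring_hook above 0.002 m and contact force between the fingers and contactor above 1 N), for 0.2 s.
At the end, for the whole second after the job is handed in: The contactor hangs latched on the rail in the free stretch (within 60 mm of its middle), its back face within 3.5 mm of the rail's front face, leaning less than 0.08 rad, the hook's spring between 0.4 and 1.8 mm; it is released and at rest (all of step 1 and linear speed of contactor below 0.01 m/s and contact force between the fingers and contactor below 0.05 N); the robot touches nothing.
It fails at once if the contactor bears on the rail with more than 40 N (contact force between contactor and rail above 40 N).
It fails at once if a bystander is moved by more than 20 mm (distance of any of multimeter_at, green_pliers_at, white_tape_at, marker_at from where it was at the start of the episode above 0.02 m).
It also fails if it takes over 51 s, if anything falls off the work surface, if the arm or the gripper's body presses on something with over 40 N, if the wrist force passes 120 N, or if a joint passes its speed limit or range.

## Robot

A 6-joint arm with a two-finger parallel gripper is mounted at the origin on a cart in front of the work surface, level with it; the furniture and walls round the work are solid. World frame = base frame: x ahead of the robot, y to its left, z up, the work surface at z = 0. Lengths are in mm, angles in rad, forces in N, time in s.
With the tool pointing down it reaches from about 275 to 775 mm from the base axis. Payload 14.6 kg.
Tool frame: the origin (TCP) lies on the centre line of the jaws, within the pads' length; the fingertips stand env.tcp_to_tips ahead of it and the grasp point (between the pads) lies 3 mm ahead of it (env.tcp_to_tips is the distance from the TCP to the fingertips, in mm); z points along the fingers, y is the direction in which the jaws open and shut (so a half turn about z gives the same grasp; the last joint's range is limited). The gripper opens to 85 mm and grips with 20 to 120 N. Pads are 22 mm wide; open, the fingers measure 114 mm over their backs; the gripper's body (76 mm by 85 mm) begins 54 mm behind the grasp point. The pads swing forward as they close: fully open they stand 13 mm farther back than shut.
Start: joints at [0.969, 0.263, -0.048, 1.259, 0, 1.415], TCP at [226.848, 473.464, 253.278] pointing down, gripper open.
Joint ranges: [-2.65, 2.65], [-0.89, 1.7], [-1.18, 1.37], [-2.13, 2.11], [-1.35, 1.29], [-3.14, 3.14]. Speed limits (rad/s): [1.89, 1.89, 2.57, 2.79, 3.14, 3.14].

## Interface

Orientations are given as a 3x3 rotation matrix whose columns are the frame's x, y, z axes.
In Python, from station import env gives the robot as it stands. The module is installed in compiled form; this text tells all that it offers.
- The arm moves only by the tool apply_moves, never from a script. Its argument "series" is a list of rows, each a list of 3 entries, a list of its own where there are three numbers: the turn, a rotation vector about the tool's x, y, z scaled (see below), then the shift along the tool's x, y, z scaled (see below), then the gripper's target within -1 to 1 (shut at 1, half-way at 0, fully open at -1). A call has 1 to 10 rows; each row shifts and turns the pose as measured when the row begins, along the tool's axes as they then stand; what a row does not reach is not made up. The controller multiplies each number of a shift by 0.04 m and each number of a turn by 10 degrees. A row lasts 1/8 s, in which the tool goes at most 62.5 mm and 10.7 degrees, less where a joint would pass 70% of its speed; a pose out of reach is approached as far as the arm can. A call with a number of a shift or a turn outside -1 to 1 is refused whole. A call with a gripper value outside its range is refused whole. The fingers move at their own pace and stop on an object; "squeeze" is the grip in N (left out, the last holds). Time passes only in rows, so rows that do not move let the fingers close. It gives the time, the measured TCP pose, the force and the opening at its end, in the units of the state.
- env.get_state(): the state, without advancing time (a new reading comes with each control period).
- env.capture(name): name is "scene" or "top"; returns (picture, depth): 420x560x3 uint8, red, green, blue; 420x560 float32, mm along the optical axis (not along the pixel's ray), 0 where there is no reading.
- env.get_calibration(name): a dict with "vfov" (degrees; the focal length in pixels is half the picture's height over the tangent of half this angle, whatever the lens; pixels are square), "cx", "cy" (the principal point, pixels), "D" ([k1, k2, p1, p2, k3] as OpenCV has them; the pictures are not rectified), "pose" (4x4, takes a point from camera to world coordinates). Camera axes: x right, y down, z forward; pixel columns grow to the right and rows downward; lengths in mm; the calibration is good to about 2 mm. A picture is of the moment at which its call begins. get_calibration takes no time and is no camera call.
- env.job_done(): hands the job in, once; it reports no verdict.
Trained networks look in the newest picture that a camera, given by its name, has taken for a name from the list of things; names that differ only in an ending like _2 or _b are one class to them, and where a whole thing is asked for, a point or a joint stands for the part that bears it (a point fixed in the world has none). Each returns a list of dicts, best first, with "conf" (0 to 1); they miss things now and then, are a little off and sometimes report something else, mostly with a low value. They report only what shows in the picture. A call takes as long as a camera call. They do not tell look-alikes from the thing itself.
- env.boxes_of(camera, name): "centre" ([x, y, z] in mm, in world coordinates, good to about 4 mm: the middle of the surface that is visible of it).
- env.spot_point(camera, name): "centre" ([x, y, z] in mm, in world coordinates, good to about 4 mm: a listed point, or the origin of a listed thing).
The state is a dict: "time": time; "qpos": joint angles; "qd": joint speeds; "tau": joint torques, N m; "tool_pos": TCP position; "tcp_rot": TCP orientation; "contact_force": force on the tool from outside, world axes, zero at the start; "wrist_torque": the same for the moment, N m; "gripper_width": finger opening in mm.
Only numpy, scipy, OpenCV 4.12 (cv2) and the standard library are available. Lean on these libraries where they do the work, as an engineer would, in place of code of your own. Each camera call takes 0.05 s, during which the arm holds its last target. There are 200 camera calls.

## Working session

There is one attempt and no reset: what is moved stays moved. The work goes in short steps, Python scripts to look and compute and a tool call to move; the robot and the scene stay as the last step left them, time stands still between calls to the robot, and variables do not carry over. Pictures are saved under pics/ and viewed, about 8 in all and at most 12, crops included, and the job is handed in when it is done.

Besides the shell and the picture viewer there is one more tool, called after "Request:" as a command line: name --argument value ..., lists and objects as JSON in quotes. apply_moves: Moves the arm, as the interface text tells. Its arguments: {"type":"object","properties":{"series":{"type":"array"},"squeeze":{"type":"number"}},"required":["series"]}

```bash
mkdir -p pics
cat > h.py <<'E'
import numpy as np, cv2
from station import env
def px2w(cam,depth,u,v):
    c=env.get_calibration(cam);H,W=depth.shape
    f=H/2/np.tan(np.radians(c["vfov"]/2));K=np.array([[f,0,c["cx"]],[0,f,c["cy"]],[0,0,1]])
    p=cv2.undistortPoints(np.array([[[u,v]]],float),K,np.array(c["D"],float))[0,0]
    d=depth[int(round(v)),int(round(u))]
    return (np.array(c["pose"])@[p[0]*d,p[1]*d,d,1])[:3]
def w2px(cam,P):
    c=env.get_calibration(cam)
    f=210/np.tan(np.radians(c["vfov"]/2));K=np.array([[f,0,c["cx"]],[0,f,c["cy"]],[0,0,1]])
    T=np.linalg.inv(np.array(c["pose"]))
    return cv2.projectPoints(np.array(P,float).reshape(-1,3),cv2.Rodrigues(T[:3,:3])[0],T[:3,3],K,np.array(c["D"],float))[0][:,0]
E
python3 - <<'E'
from h import *
np.set_printoptions(precision=1,suppress=True)
print(env.tcp_to_tips)
ims=[]
for cam in("scene","top"):
    im,d=env.capture(cam);np.save(f"{cam}_d.npy",d);cv2.imwrite(f"pics/{cam}0.png",im[:,:,::-1])
    print(cam,np.array(env.get_calibration(cam)["pose"]))
    for n in("contactor_mid","contactor","hook_seat","claw_floor","rail_nominal","rail_top_nominal","multimeter_at","green_pliers_at","white_tape_at","marker_at"):
        for r in env.spot_point(cam,n): print(n,np.round(r["centre"],1),round(r["conf"],2),w2px(cam,r["centre"])[0])
    for r in env.boxes_of(cam,"contactor"): print("box",np.round(r["centre"],1),round(r["conf"],2),w2px(cam,r["centre"])[0])
print(env.get_state())
E
```

```text
22.0
scene [[   0.5   -0.4    0.8 -471.6]
 [  -0.9   -0.2    0.4 -567.6]
 [  -0.    -0.9   -0.4  701.3]
 [   0.     0.     0.     1. ]]
contactor_mid [490.5  77.8  40.9] 0.95 [251.6 229.1]
contactor_mid [381.7 134.2  43.9] 0.59 [218.3 238.9]
contactor_mid [470.4 216.3  38.2] 0.58 [214.8 222.8]
contactor [466.6 217.5  -0.3] 0.9 [214.8 232.8]
contactor [397.4  -7.1   0.5] 0.87 [258.9 259.8]
contactor [389.2 133.8   2.9] 0.77 [220.8 248.7]
contactor [490.7  82.5   0.5] 0.67 [250.9 239.1]
hook_seat [506.6  57.6  64.1] 0.49 [259.  222.3]
hook_seat [363.9 145.3  62.9] 0.47 [211.6 235.4]
hook_seat [396.1 -36.4  62.3] 0.39 [266.4 245.6]
claw_floor [368.  142.7  26.3] 0.92 [214.  244.9]
claw_floor [401.8 -37.8  29.5] 0.78 [267.9 254. ]
claw_floor [500.8  54.8  27.4] 0.64 [259.2 232.9]
claw_floor [491.4 210.4  27.3] 0.57 [220.1 223.3]
rail_nominal [591.3 -97.9 149.3] 0.71 [313.1 199.2]
rail_nominal [597.3 -98.5 131.6] 0.69 [313.9 203.4]
rail_nominal [452.7 345.4   8.6] 0.56 [184.  223.7]
rail_nominal [491.8 210.9  26.9] 0.18 [220.  223.4]
rail_top_nominal [591.3 -99.4 151.9] 0.77 [313.5 198.5]
[... 1438 characters left out ...]
reen_pliers_at [ 432.4 -155.2    9.6] 0.82 [307.9 282.2]
marker_at [451. 344.  12.] 0.53 [156.2 192.1]
box [489.6  75.8  78.8] 0.88 [242.1 218.4]
box [387.6 126.2  77.1] 0.76 [205.8 243. ]
box [392.9  -9.9  84. ] 0.76 [252.2 266. ]
box [460.1 206.   69.7] 0.68 [194.9 206.1]
{'time': 1.2, 'qpos': array([ 1. ,  0.3, -0. ,  1.3,  0. ,  1.4]), 'qd': array([ 0.,  0.,  0., -0.,  0., -0.]), 'tau': array([  0. , -63.7,  38.5,   0. ,   0. ,   0. ]), 'tool_pos': array([226.8, 473.5, 253.3]), 'tcp_rot': array([[-0.9,  0.4, -0. ],
       [ 0.4,  0.9, -0. ],
       [ 0. , -0. , -1. ]]), 'contact_force': array([ 0.1, -0.2,  0.3]), 'wrist_torque': array([-0., -0.,  0.]), 'gripper_width': 85.46610389987606}
```

View pics/scene0.png

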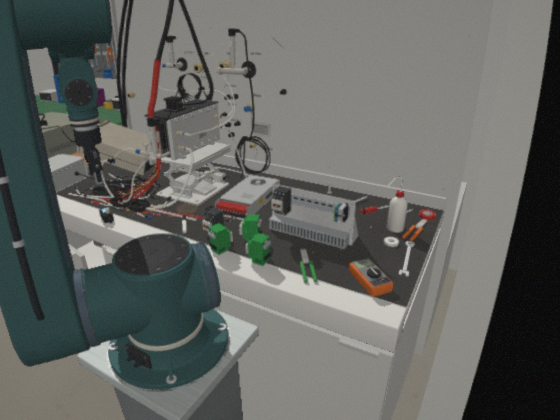

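View pics/top0.png

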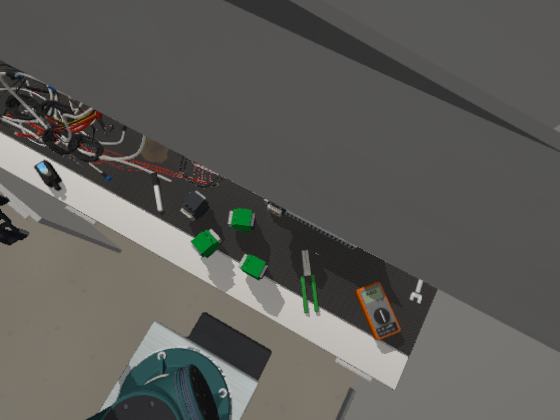

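Candidates in the top picture are green at (242,219), (206,243) and (254,266), and dark grey at (195,205). Only the dark grey one fits the description. I'll confirm it in a crop and measure its yaw and the panel's direction.

Run:
```python
from h import *
np.set_printoptions(precision=1,suppress=True)
a=cv2.imread("pics/top0.png")[175:235,165:245];b=cv2.imread("pics/scene0.png")[175:255,195:365]
a=cv2.resize(a,(400,300),interpolation=cv2.INTER_CUBIC);b=cv2.resize(b,(600,282),interpolation=cv2.INTER_CUBIC)
out=np.zeros((590,600,3),np.uint8);out[:300,:400]=a;out[305:587]=b
cv2.imwrite("pics/crop1.png",out)
def cloud(cam):
    d=np.load(f"{cam}_d.npy");c=env.get_calibration(cam)
    f=210/np.tan(np.radians(c["vfov"]/2));K=np.array([[f,0,c["cx"]],[0,f,c["cy"]],[0,0,1]])
    v,u=np.mgrid[:420,:560];p=cv2.undistortPoints(np.stack([u,v],-1).reshape(-1,1,2).astype(float),K,np.array(c["D"],float))[:,0]
    z=d.reshape(-1);P=np.c_[p*z[:,None],z]@np.array(c["pose"])[:3,:3].T+np.array(c["pose"])[:3,3]
    P[z==0]=np.nan
    return P.reshape(420,560,3)
T=cloud("top");S=cloud("scene");np.save("T.npy",T);np.save("S.npy",S)
for nm,C in(("top",T),("scene",S)):
    m=(abs(C[...,0]-470)<60)&(abs(C[...,1]-213)<50)&(C[...,2]>45)&(C[...,2]<100)
    Q=C[m];print(nm,len(Q),Q.min(0),Q.max(0),np.percentile(Q[:,2],[50,90]))
    for lo in(45,76):
        q=Q[Q[:,2]>lo];r=cv2.minAreaRect(q[:,:2].astype(np.float32));print(lo,len(q),r)
# panel points: scene
m=(abs(S[...,0]-600)<150)&(abs(S[...,1]+98)<250)&(S[...,2]>15)&(S[...,2]<175)
Q=S[m];print(len(Q))
# Horizontal-normal plane by height: RANSAC line in xy for slices
rng=np.random.default_rng(0)
for lo,hi in((20,60),(80,105),(105,118),(118,152),(152,163)):
    q=Q[(Q[:,2]>lo)&(Q[:,2]<hi)][:,:2]
    best=(0,)
    for _ in range(500):
        i,j=rng.choice(len(q),2,False);t=q[j]-q[i];L=np.hypot(*t)
        if L<60: continue
        n=np.array([-t[1],t[0]])/L;n*=np.sign(n[0]) or 1
        k=abs((q-q[i])@n)<2.5
        if k.sum()>best[0]: best=(k.sum(),k,n)
    k=best[1];c=q[k].mean(0);w,V=np.linalg.eigh(np.cov((q[k]-c).T));n=V[:,0]*np.sign(V[0,0]);
    t=np.array([-n[1],n[0]]);s=(q[k]-c)@t
    print(lo,hi,len(q),best[0],"c",c,"yaw",np.arctan2(n[1],n[0]).round(3),"span",s.min(),s.max(),"off at y=-98:",c[0]+(c[1]+98)*n[1]/n[0])
```

```text
top 488 [427.1 188.7  45. ] [499.3 239.9  89.2] [81.2 85.3]
45 488 ((463.26251220703125, 214.51422119140625), (44.89046096801758, 69.16888427734375), 80.83740997314453)
76 268 ((470.2632141113281, 213.39144897460938), (44.87874984741211, 44.005069732666016), 80.71418762207031)
scene 296 [424.  187.9  45.9] [493.2 241.7  87.2] [69.4 84.2]
45 296 ((460.5273742675781, 214.79730224609375), (49.43349075317383, 70.9947280883789), 79.95364379882812)
76 105 ((467.510009765625, 213.71527099609375), (47.02065658569336, 43.281341552734375), 76.81642150878906)
4495
20 60 1786 450 c [570.4 -93.6] yaw -0.01 span -129.08935162153796 148.60746541933702 off at y=-98: 570.3394119365595
80 105 497 250 c [ 610.9 -108.4] yaw 0.0 span -122.80286325276568 97.69590209102044 off at y=-98: 610.8977663098576
105 118 191 46 c [595.9 -90.9] yaw -0.003 span -124.62920422376887 76.646105098959 off at y=-98: 595.8613518062141
118 152 924 274 c [ 610.4 -113.5] yaw -0.002 span -118.25980198451624 177.6921749024614 off at y=-98: 610.4459739876102
152 163 358 177 c [ 611.1 -108.4] yaw -0.005 span -121.07223519224546 171.12359788816647 off at y=-98: 611.1680181478903
```

View pics/crop1.png

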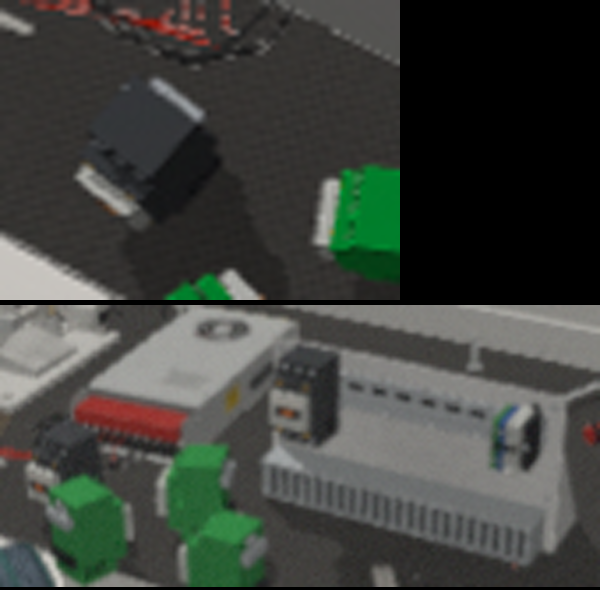

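Seven things to note from pictures viewed so far (3): the dark grey contactor (top crop, centre about (195,205)) has its pale front toward −x and its steel hook toward the panel. The rail shows with the fixed contactor to its left and the terminal blocks to its right. Next: clearances, the rail's height estimate and the first move.

Run:
```python
from h import *
from scipy.spatial.transform import Rotation as R
np.set_printoptions(precision=1,suppress=True)
T=np.load("T.npy");S=np.load("S.npy")
for u,v in((300,190),(300,100),(200,60),(100,30),(400,200)): print("top",u,v,T[v,u])
for nm,C in(("T",T),("S",S)):
    Q=C.reshape(-1,3);Q=Q[np.isfinite(Q[:,0])]
    k=(abs(Q[:,0]-470)<60)&(abs(Q[:,1]-213)<75)&(Q[:,2]>25)&~((abs(Q[:,0]-463)<42)&(abs(Q[:,1]-214)<32));print(nm,Q[k])
    k=(Q[:,2]>175)&(Q[:,2]<450)&(Q[:,0]>350)&(Q[:,0]<760)&(abs(Q[:,1])<250);print(nm,"high",len(Q[k]),Q[k][:8] if k.any() else "")
# rail front: x in 590..602
k=(S[...,0]>588)&(S[...,0]<603)&(S[...,1]>-170)&(S[...,1]<-30)&(S[...,2]>100)&(S[...,2]<175)
q=S[k];print(len(q));print(np.histogram(q[:,2],np.arange(100,176,4)))
# fixed contactor / terminals
k=(S[...,0]>535)&(S[...,0]<585)&(S[...,2]>110)&(S[...,2]<200)&(S[...,1]>-300)&(S[...,1]<100);q=S[k]
print(np.histogram(q[:,1],np.arange(-260,80,20)))
# columnwise: last rail pixel going up
for u in(300,305,310,315,320): print(u,[tuple(S[v,u].round(0)) for v in range(188,210,1)][::2])
s=env.get_state();Rt=s["tcp_rot"]
y=-0.16;x_=np.array([np.cos(y),np.sin(y),0]);z=np.array([0,0,-1.]);yy=np.array([-np.sin(y),np.cos(y),0])
G=np.c_[-x_,yy,z];print("turn deg",np.degrees(R.from_matrix(Rt.T@G).as_rotvec()),"q",s["qpos"])
print("shift in final tool axes",G.T@(np.array([470.3,213.6,140])-s["tool_pos"]), "cur axes",Rt.T@(np.array([470.3,213.6,140])-s["tool_pos"]))
```

```text
top 300 190 [nan nan nan]
top 300 100 [nan nan nan]
top 200 60 [nan nan nan]
top 100 30 [nan nan nan]
top 400 200 [nan nan nan]
T [[428.1 138.6  57.5]
 [418.2 145.7  69.7]
 [419.2 142.6  72.4]
 [424.8 140.3  54.5]
 [414.6 146.4  70.4]
 [416.1 144.8  67.7]
 [417.1 141.9  69.9]
 [418.4 139.6  69.8]
 [411.2 147.9  68. ]
 [412.1 144.5  72.2]
 [413.2 141.6  74.2]
 [414.8 140.4  70.1]
 [416.  138.   70.4]
 [411.2 141.1  71. ]
 [412.5 138.9  70.6]]
T high 0 
S []
S high 0 
202
(array([ 0,  0,  2, 25, 57, 27,  0,  1,  0,  4, 35, 47,  4,  0,  0,  0,  0,
        0]), array([100, 104, 108, 112, 116, 120, 124, 128, 132, 136, 140, 144, 148,
       152, 156, 160, 164, 168, 172]))
(array([  0,   0, 115,  87,   0,   0,   0,   0,   0,   0,   0,   0, 188,
        85,  28,   0]), array([-260, -240, -220, -200, -180, -160, -140, -120, -100,  -80,  -60,
        -40,  -20,    0,   20,   40,   60]))
300 [(np.float64(950.0), np.float64(124.0), np.float64(2.0)), (np.float64(608.0), np.float64(-42.0), np.float64(163.0)), (np.float64(612.0), np.float64(-40.0), np.float64(154.0)), (np.float64(612.0), np.float64
[... 2473 characters left out ...]
t64(37.0), np.float64(5.0)), (np.float64(950.0), np.float64(30.0), np.float64(4.0)), (np.float64(611.0), np.float64(-113.0), np.float64(163.0)), (np.float64(611.0), np.float64(-113.0), np.float64(156.0)), (np.float64(611.0), np.float64(-113.0), np.float64(149.0)), (np.float64(613.0), np.float64(-113.0), np.float64(141.0)), (np.float64(nan), np.float64(nan), np.float64(nan)), (np.float64(609.0), np.float64(-115.0), np.float64(128.0)), (np.float64(610.0), np.float64(-115.0), np.float64(121.0)), (np.float64(595.0), np.float64(-122.0), np.float64(121.0))]
turn deg [ -0.   -0.  -16.4] q [ 1.   0.3 -0.   1.3  0.   1.4]
shift in final tool axes [-281.8 -217.8  113.3] cur axes [-331.8 -129.2  113.3]
```

Request:
apply_moves --series '[[[0, 0, 0], [-0.92, -0.36, 0.2], -1], [[0, 0, 0], [-0.92, -0.36, 0.2], -1], [[0, 0, 0], [-0.92, -0.36, 0.2], -1], [[0, 0, 0], [-0.92, -0.36, 0.2], -1], [[0, 0, 0], [-0.92, -0.36, 0.2], -1], [[0, 0, 0], [-0.92, -0.36, 0.2], -1], [[0, 0, 0], [-0.92, -0.36, 0.2], -1], [[0, 0, 0], [-0.92, -0.36, 0.2], -1], [[0, 0, -0.8], [-0.92, -0.36, 0.2], -1], [[0, 0, -0.8], [0, 0, 0], -1]]' --squeeze 80

```text
time: 2.45
tool_pos: [477.8, 205.9, 179.2]
tcp_rot: [[-0.987, 0.158, 0.002], [0.158, 0.987, 0.002], [-0.002, 0.002, -1.0]]
contact_force: [-1.0, 0.2, -0.1]
gripper_width: 85.7
```

Request:
apply_moves --series '[[[0, 0, 0], [0.2, 0.15, 0.5], -1], [[0, 0, 0], [0, 0, 0.9], -1], [[0, 0, 0], [0, 0, 0.8], -1], [[0, 0, 0], [0, 0, 0.4], -1], [[0, 0, 0], [0, 0, 0.1], -1]]'

```text
time: 3.08
tool_pos: [472.2, 212.9, 68.6]
tcp_rot: [[-0.988, 0.157, 0.004], [0.157, 0.988, 0.002], [-0.003, 0.003, -1.0]]
contact_force: [0.3, 0.5, 0.6]
gripper_width: 85.6
```

Run:
```python
from h import *
np.set_printoptions(precision=1,suppress=True)
s=env.get_state();print(s["tool_pos"],s["contact_force"],s["qd"])
c=[]
for cam,(u,v) in(("scene",(215,225)),("top",(196,205))):
    im,d=env.capture(cam);np.save(f"{cam}_d1.npy",d)
    c.append(cv2.resize(im[v-30:v+30,u-40:u+40,::-1],(400,300),interpolation=cv2.INTER_CUBIC))
    print(cam,[ (np.round(r["centre"],1),round(r["conf"],2)) for n in("contactor_mid","claw_floor","hook_seat") for r in env.spot_point(cam,n) if abs(r["centre"][1]-213)<40])
cv2.imwrite("pics/crop2.png",np.hstack(c))
```

```text
[472.2 212.9  68.6] [0.3 0.5 0.6] [ 0.   0.  -0.  -0.1  0.   0. ]
scene [(array([465.6, 217.2,  37.7]), 0.88), (array([493.8, 210.2,  28.4]), 0.81)]
top [(array([474.2, 212.4,  40.9]), 0.79), (array([463.7, 219.4,  -0. ]), 0.59), (array([493. , 216.9,  22.7]), 0.61)]
```

View pics/crop2.png

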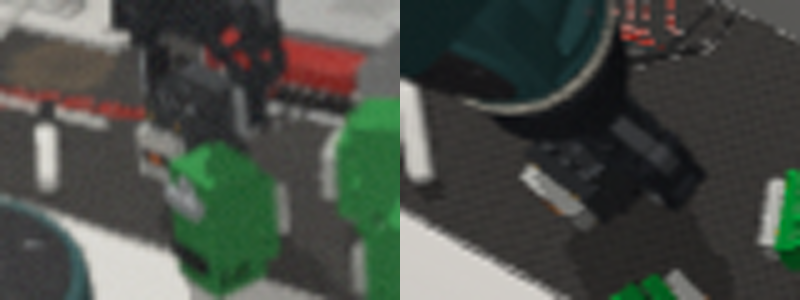

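The fingers straddle the dark contactor (front pale step at crop (555,195)) with nothing else between them. Closing.

Request:
apply_moves --series '[[[0, 0, 0], [0.03, 0, 0.08], -1], [[0, 0, 0], [0, 0, 0], 1], [[0, 0, 0], [0, 0, 0], 1], [[0, 0, 0], [0, 0, 0], 1], [[0, 0, 0], [0, 0, 0], 1], [[0, 0, 0], [0, 0, 0], 1], [[0, 0, 0], [0, 0, 0], 1]]' --squeeze 80

```text
time: 4.35
tool_pos: [471.9, 213.4, 67.1]
tcp_rot: [[-0.988, 0.157, 0.007], [0.157, 0.988, 0.003], [-0.006, 0.004, -1.0]]
contact_force: [-0.5, -0.5, 1.3]
gripper_width: 44.2
```

Request:
apply_moves --series '[[[0, 0, 0], [0, 0, -0.3], 1], [[0, 0, 0], [0, 0, -0.8], 1], [[0, 0, 0], [0, 0, -1], 1], [[0, 0, 0], [0, 0, -1], 1], [[0, 0, -0.92], [0, 0, -1], 1], [[0, 0, 0], [-0.1, -0.9, -0.4], 1], [[0, 0, 0], [-0.1, -1, -0.2], 1], [[0, 0, 0], [-0.1, -1, 0], 1], [[0, 0, 0], [-0.1, -1, 0], 1], [[0, 0, 0], [-0.1, -1, 0], 1]]'

```text
time: 5.6
tool_pos: [490.5, 13.1, 267.2]
tcp_rot: [[-1.0, -0.013, 0.009], [-0.013, 1.0, 0.003], [-0.009, 0.003, -1.0]]
contact_force: [0.6, 0.3, -2.5]
gripper_width: 44.0
```

Request:
apply_moves --series '[[[0, 0, 0.09], [-0.4, -0.9, 0], 1], [[0, 0, 0], [-0.4, -0.9, 0.4], 1], [[0, 0, 0], [-0.4, -0.9, 0.5], 1], [[0, 0.7, 0], [0, 0, 0.4], 1], [[0, 0.68, 0], [0, 0, 0], 1], [[0, 0, 0], [0, 0, 0], 1]]'

```text
time: 6.35
tool_pos: [539.4, -101.6, 218.1]
tcp_rot: [[-0.972, 0.008, -0.233], [0.007, 1.0, 0.004], [0.233, 0.002, -0.972]]
contact_force: [-0.1, -0.2, -3.7]
gripper_width: 44.1
```

```bash
cat > st.py <<'E'
from h import *
np.set_printoptions(precision=4,suppress=True)
# contactor pose from grip: TCP in contactor frame = mid + (a,0,25.1); upright tool z = (.007,.003,-1)
def rep(a=1.2):
    s=env.get_state();Rt=s["tcp_rot"];p=s["tool_pos"]
    th=np.arcsin(-Rt[0,2])+0.007; cx=np.array([np.cos(th),-np.sin(th)]);cz=np.array([np.sin(th),np.cos(th)])
    W=lambda x,z:(np.array([p[0],p[2]])+(x-a)*cx+(z-25.1)*cz).round(1)
    print("t",s["time"],"tcp",p.round(2),"tilt",th.round(4),"yaw",np.arctan2(-Rt[0,1],Rt[1,1]).round(4),"roll",Rt[1,2].round(4),"F",s["contact_force"].round(2),"M",s["wrist_torque"].round(2),"w",round(s["gripper_width"],1))
    print("seat",W(20,19.5),"tooth in",W(24.2,16.5),"out",W(27,16.5),"claw",W(20,-14.5),"nose",W(26.2,-12),"mid",W(0,0))
    print("mm-> tool for world x,z:",Rt.T@[1,0,0],Rt.T@[0,0,1])
if __name__=="__main__": rep()
E
python3 st.py
```

```text
t 6.35 tcp [ 539.36 -101.58  218.12] tilt 0.242 yaw -0.0078 roll 0.0037 F [-0.08 -0.18 -3.68] M [ 0.05 -0.32 -0.04] w 44.1
seat [556.3 208.2] tooth in [559.6 204.3] out [562.3 203.6] claw [548.1 175.2] nose [554.7 176.1] mid [532.2 194. ]
mm-> tool for world x,z: [-0.9725  0.0078 -0.2329] [ 0.2329  0.0019 -0.9725]
```

Request:
apply_moves --series '[[[0, 0, 0], [-0.4, 0, 0.66], 1], [[0, 0, 0], [-0.4, 0, 0.5], 1], [[0, 0, 0], [-0.1, 0, 0.1], 1], [[0, 0, 0], [0, 0, 0], 1]]'

```text
time: 6.85
tool_pos: [563.5, -101.3, 163.3]
tcp_rot: [[-0.975, 0.007, -0.22], [0.007, 1.0, 0.003], [0.22, 0.001, -0.975]]
contact_force: [0.4, 0.5, -2.4]
gripper_width: 44.5
```

```bash
python3 st.py
python3 - <<'E'
from h import *
np.set_printoptions(precision=1,suppress=True)
c=[]
for cam in("scene","top"):
    im,d=env.capture(cam)
    for n in("contactor_mid","hook_seat","claw_floor"):
        print(cam,n,[(np.round(r["centre"],1),round(r["conf"],2)) for r in env.spot_point(cam,n) if r["centre"][2]>90])
    u,v=w2px(cam,[[575,-100,140]])[0].astype(int)
    c.append(cv2.resize(im[v-30:v+30,u-40:u+40,::-1],(400,300),interpolation=cv2.INTER_CUBIC))
cv2.imwrite("pics/crop3.png",np.hstack(c))
E
```

```text
t 6.85 tcp [ 563.52 -101.25  163.29] tilt 0.2291 yaw -0.0072 roll 0.0026 F [ 0.38  0.53 -2.41] M [ 0.   -0.28  0.01] w 44.5
seat [580.6 153.6] tooth in [584.  149.7] out [586.7 149.1] claw [572.8 120.5] nose [579.4 121.5] mid [556.7 139.1]
mm-> tool for world x,z: [-0.9754  0.0072 -0.2203] [ 0.2203  0.001  -0.9754]
scene contactor_mid [(array([ 555.4, -101. ,  134.4]), 0.94)]
scene hook_seat []
scene claw_floor [(array([ 575. , -101.4,  121.4]), 0.73)]
top contactor_mid [(array([559.7, -99.9, 136.7]), 0.6)]
top hook_seat []
top claw_floor []
```

View pics/crop3.png

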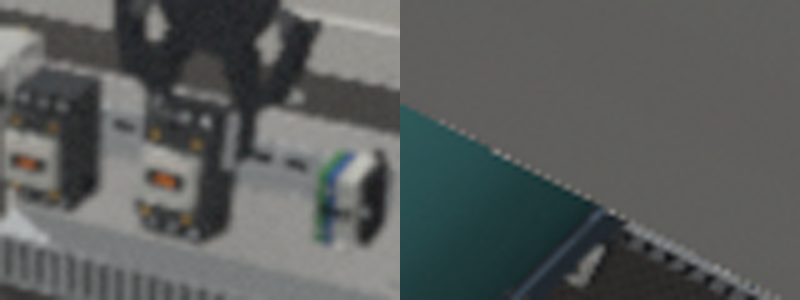

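Request:
apply_moves --series '[[[0, 0.07, 0], [-0.03, 0, 0.16], 1], [[0, 0, 0], [0, 0, 0], 1], [[0, 0, 0], [-0.03, 0, -0.006], 1], [[0, 0, 0], [-0.03, 0, -0.006], 1], [[0, 0, 0], [-0.03, 0, -0.006], 1], [[0, 0, 0], [-0.03, 0, -0.006], 1]]'

```text
time: 8.0
tool_pos: [568.7, -101.5, 155.3]
tcp_rot: [[-0.972, 0.007, -0.235], [0.007, 1.0, 0.003], [0.235, 0.001, -0.972]]
contact_force: [-0.4, -0.9, -2.5]
gripper_width: 44.2
```

```bash
python3 st.py
```

```text
t 8.0 tcp [ 568.71 -101.47  155.27] tilt 0.2438 yaw -0.0075 roll 0.0029 F [-0.39 -0.9  -2.55] M [-0.01 -0.33  0.02] w 44.2
seat [585.6 145.3] tooth in [589.  141.4] out [591.7 140.7] claw [577.4 112.3] nose [584.  113.2] mid [561.5 131.2]
mm-> tool for world x,z: [-0.9721  0.0075 -0.2346] [ 0.2346  0.0011 -0.9721]
```

Request:
apply_moves --series '[[[0, 0, 0], [0.01, 0, -0.06], 1], [[0, 0, 0], [-0.03, 0, -0.01], 1], [[0, 0, 0], [-0.025, 0, -0.01], 1]]'

```text
time: 8.38
tool_pos: [571.5, -101.5, 158.3]
tcp_rot: [[-0.972, 0.007, -0.234], [0.007, 1.0, 0.003], [0.234, 0.001, -0.972]]
contact_force: [-0.5, 0.2, -2.9]
gripper_width: 44.4
```

```bash
python3 st.py
```

```text
t 8.375 tcp [ 571.45 -101.49  158.29] tilt 0.2435 yaw -0.0074 roll 0.0028 F [-0.51  0.25 -2.87] M [-0.03 -0.31 -0.04] w 44.4
seat [588.3 148.3] tooth in [591.7 144.4] out [594.4 143.7] claw [580.2 115.3] nose [586.8 116.3] mid [564.2 134.2]
mm-> tool for world x,z: [-0.9721  0.0074 -0.2343] [ 0.2344  0.0011 -0.9721]
```

Request:
apply_moves --series '[[[0, 0, 0], [-0.02, 0, 0], 1], [[0, 0, 0], [0, 0, 0], 1]]'

```text
time: 8.62
tool_pos: [572.3, -101.5, 158.0]
tcp_rot: [[-0.972, 0.007, -0.234], [0.007, 1.0, 0.003], [0.234, 0.001, -0.972]]
contact_force: [-0.4, -0.2, -2.0]
gripper_width: 43.9
```

Request:
apply_moves --series '[[[0, 0, 0], [-0.02, 0, 0], 1], [[0, 0, 0], [0, 0, 0], 1]]'

```text
time: 8.88
tool_pos: [572.6, -101.5, 157.9]
tcp_rot: [[-0.972, 0.007, -0.236], [0.007, 1.0, 0.003], [0.236, 0.001, -0.972]]
contact_force: [-0.7, -0.3, -2.0]
gripper_width: 44.1
```

Request:
apply_moves --series '[[[0, 0, 0], [-0.02, 0, 0], 1], [[0, 0, 0], [0, 0, 0], 1]]'

```text
time: 9.12
tool_pos: [572.7, -101.5, 157.8]
tcp_rot: [[-0.971, 0.007, -0.237], [0.007, 1.0, 0.003], [0.237, 0.001, -0.972]]
contact_force: [-3.2, -0.5, -0.7]
gripper_width: 44.3
```

Request:
apply_moves --series '[[[0, 0, 0], [0.03, 0, 0], 1], [[0, 0, 0], [0.047, 0, -0.21], 1], [[0, 0, 0], [0, 0, -0.01], 1], [[0, 0, 0], [-0.1, 0, -0.03], 1], [[0, 0, 0], [-0.06, 0, -0.02], 1], [[0, 0, 0], [0, 0, 0], 1]]'

```text
time: 9.88
tool_pos: [580.0, -101.6, 168.2]
tcp_rot: [[-0.972, 0.007, -0.235], [0.007, 1.0, 0.003], [0.235, 0.001, -0.972]]
contact_force: [0.8, 0.4, -2.7]
gripper_width: 44.1
```

```bash
python3 st.py
```

```text
t 9.875 tcp [ 580.03 -101.59  168.2 ] tilt 0.2439 yaw -0.0073 roll 0.0027 F [ 0.79  0.39 -2.75] M [-0.04 -0.36  0.03] w 44.1
seat [596.9 158.2] tooth in [600.3 154.3] out [603.  153.6] claw [588.7 125.2] nose [595.3 126.2] mid [572.8 144.1]
mm-> tool for world x,z: [-0.972   0.0073 -0.2347] [ 0.2347  0.001  -0.9721]
```

Request:
apply_moves --series '[[[0, -0.08, 0], [0.045, 0, 0], 1], [[0, 0, 0], [-0.017, 0, 0.06], 1], [[0, 0, 0], [0, 0, 0], 1]]'

```text
time: 10.25
tool_pos: [578.0, -101.5, 165.8]
tcp_rot: [[-0.975, 0.007, -0.22], [0.007, 1.0, 0.003], [0.221, 0.001, -0.975]]
contact_force: [-0.4, 0.1, -2.3]
gripper_width: 44.0
```

```bash
python3 st.py
```

```text
t 10.25 tcp [ 578.05 -101.55  165.81] tilt 0.2293 yaw -0.0074 roll 0.0027 F [-0.38  0.13 -2.28] M [-0.02 -0.3   0.02] w 44.0
seat [595.1 156.1] tooth in [598.5 152.2] out [601.2 151.6] claw [587.4 123. ] nose [594. 124.] mid [571.2 141.6]
mm-> tool for world x,z: [-0.9754  0.0074 -0.2205] [ 0.2205  0.0011 -0.9754]
```

Request:
apply_moves --series '[[[0, 0, 0], [-0.009, 0, 0.04], 1], [[0, 0, 0], [0, 0, 0], 1]]'

```text
time: 10.5
tool_pos: [578.0, -101.5, 164.1]
tcp_rot: [[-0.975, 0.007, -0.221], [0.007, 1.0, 0.003], [0.221, 0.001, -0.975]]
contact_force: [-0.4, 0.7, -2.1]
gripper_width: 44.3
```

Request:
apply_moves --series '[[[0, 0, 0], [-0.008, 0, 0.03], 1], [[0, 0, 0], [0, 0, 0], 1]]'

```text
time: 10.75
tool_pos: [578.1, -101.5, 162.7]
tcp_rot: [[-0.975, 0.007, -0.221], [0.007, 1.0, 0.003], [0.221, 0.001, -0.975]]
contact_force: [0.2, 0.3, -1.5]
gripper_width: 44.2
```

Request:
apply_moves --series '[[[0, 0, 0], [-0.008, 0, 0.03], 1], [[0, 0, 0], [0, 0, 0], 1]]'

```text
time: 11.0
tool_pos: [578.2, -101.5, 161.3]
tcp_rot: [[-0.975, 0.007, -0.221], [0.007, 1.0, 0.003], [0.221, 0.001, -0.975]]
contact_force: [0.8, -0.2, -2.5]
gripper_width: 44.0
```

Request:
apply_moves --series '[[[0, 0, 0], [-0.006, 0, 0.025], 1], [[0, 0, 0], [0, 0, 0], 1]]'

```text
time: 11.25
tool_pos: [578.2, -101.5, 160.3]
tcp_rot: [[-0.975, 0.007, -0.221], [0.007, 1.0, 0.003], [0.221, 0.001, -0.975]]
contact_force: [-0.7, 0.5, -1.8]
gripper_width: 44.1
```

Request:
apply_moves --series '[[[0, 0, 0], [-0.006, 0, 0.025], 1], [[0, 0, 0], [0, 0, 0], 1]]'

```text
time: 11.5
tool_pos: [578.2, -101.5, 159.1]
tcp_rot: [[-0.975, 0.007, -0.221], [0.007, 1.0, 0.003], [0.221, 0.001, -0.975]]
contact_force: [-0.7, -0.1, -3.0]
gripper_width: 44.4
```

Request:
apply_moves --series '[[[0, 0, 0], [-0.006, 0, 0.02], 1], [[0, 0, 0], [0, 0, 0], 1]]'

```text
time: 11.75
tool_pos: [578.3, -101.5, 158.3]
tcp_rot: [[-0.975, 0.007, -0.221], [0.007, 1.0, 0.003], [0.221, 0.001, -0.975]]
contact_force: [0.4, 0.3, -3.1]
gripper_width: 44.0
```

Request:
apply_moves --series '[[[0, 0, 0], [-0.006, 0, 0.02], 1], [[0, 0, 0], [0, 0, 0], 1]]'

```text
time: 12.0
tool_pos: [578.4, -101.6, 157.7]
tcp_rot: [[-0.975, 0.007, -0.22], [0.007, 1.0, 0.003], [0.22, 0.001, -0.975]]
contact_force: [-0.4, 0.2, 0.6]
gripper_width: 44.1
```

Request:
apply_moves --series '[[[0, 0, 0], [-0.006, 0, 0.02], 1], [[0, 0, 0], [0, 0, 0], 1]]'

```text
time: 12.25
tool_pos: [578.5, -101.6, 157.2]
tcp_rot: [[-0.976, 0.007, -0.22], [0.007, 1.0, 0.002], [0.22, 0.001, -0.976]]
contact_force: [-0.4, 0.5, 2.2]
gripper_width: 44.2
```

Contact at TCP z ≈ 157.8 puts the rail's top edge at 148.1 mm, 4.4 mm below nominal, which agrees with the depth picture (148.5). Now pushing down against the spring.

Request:
apply_moves --series '[[[0, 0, 0], [0, 0, 0.03], 1], [[0, 0, 0], [0, 0, 0.03], 1], [[0, 0, 0], [0, 0, 0.03], 1]]'

```text
time: 12.62
tool_pos: [577.9, -101.6, 154.2]
tcp_rot: [[-0.976, 0.007, -0.219], [0.007, 1.0, 0.002], [0.219, 0.0, -0.976]]
contact_force: [-1.5, 1.3, 7.2]
gripper_width: 44.2
```

```bash
cat > lt.py <<'E'
from st import *
rep()
s=env.get_state();Rt=s["tcp_rot"];p=s["tool_pos"];th=np.arcsin(-Rt[0,2])+0.007
X,Z=595.6,148.1
d=np.array([X-p[0],Z-p[2]]);cx=np.array([np.cos(th),-np.sin(th)]);cz=np.array([np.sin(th),np.cos(th)])
print("rail corner in contactor: gap to back face",d@cx+1.2-20,"s~",d@cz+25.1-19.5)
E
python3 lt.py
```

```text
t 12.625 tcp [ 577.89 -101.58  154.24] tilt 0.2274 yaw -0.0073 roll 0.002 F [-1.5   1.31  7.17] M [ 0.11  0.15 -0.05] w 44.2
seat [594.9 144.5] tooth in [598.4 140.7] out [601.1 140. ] claw [587.3 111.4] nose [593.9 112.5] mid [571.1 130.1]
mm-> tool for world x,z: [-0.9758  0.0073 -0.2186] [ 0.2186  0.0004 -0.9758]
rail corner in contactor: gap to back face -0.16245167790919268 s~ 3.6146720228312326
```

Request:
apply_moves --series '[[[0, 0, 0], [0, 0, 0.04], 1], [[0, 0, 0], [0, 0, 0.01], 1]]'

```text
time: 12.88
tool_pos: [577.7, -101.6, 153.2]
tcp_rot: [[-0.976, 0.007, -0.217], [0.007, 1.0, 0.002], [0.217, 0.0, -0.976]]
contact_force: [-1.4, 1.4, 9.8]
gripper_width: 44.1
```

```bash
python3 lt.py
```

```text
t 12.875 tcp [ 577.72 -101.6   153.19] tilt 0.2258 yaw -0.0072 roll 0.0016 F [-1.4   1.4   9.77] M [0.21 0.23 0.01] w 44.1
seat [594.8 143.5] tooth in [598.2 139.7] out [600.9 139. ] claw [587.2 110.4] nose [593.8 111.4] mid [570.9 129. ]
mm-> tool for world x,z: [-0.9761  0.0072 -0.2171] [ 0.2171  0.0001 -0.9762]
rail corner in contactor: gap to back face -0.23771142619110108 s~ 4.64465025745595
```

Request:
apply_moves --series '[[[0, -0.33, 0], [0, 0, 0.03], 1], [[0, -0.33, 0], [0, 0, 0.03], 1]]'

```text
time: 13.12
tool_pos: [577.9, -101.7, 151.0]
tcp_rot: [[-0.995, 0.007, -0.1], [0.007, 1.0, 0.0], [0.1, -0.0, -0.995]]
contact_force: [-4.1, 1.3, 8.1]
gripper_width: 44.2
```

```bash
python3 lt.py
```

```text
t 13.125 tcp [ 577.85 -101.67  151.03] tilt 0.1076 yaw -0.0068 roll 0.0005 F [-4.12  1.31  8.13] M [0.08 0.61 0.04] w 44.2
seat [595.9 143.4] tooth in [599.8 140. ] out [602.6 139.7] claw [592.3 109.6] nose [598.7 111.5] mid [574.  126.2]
mm-> tool for world x,z: [-0.9949  0.0068 -0.1005] [ 0.1005 -0.0002 -0.9949]
rail corner in contactor: gap to back face -0.841975381510288 s~ 4.590177940523201
```

Request:
apply_moves --series '[[[0, -0.3, 0], [0.025, 0, 0.03], 1], [[0, -0.3, 0], [0.015, 0, 0.03], 1]]'

```text
time: 13.38
tool_pos: [577.4, -101.7, 150.0]
tcp_rot: [[-1.0, 0.006, 0.012], [0.006, 1.0, -0.001], [-0.012, -0.001, -1.0]]
contact_force: [-2.4, 0.9, 4.5]
gripper_width: 44.2
```

```bash
python3 lt.py
```

```text
t 13.375 tcp [ 577.36 -101.71  149.99] tilt -0.0046 yaw -0.0064 roll -0.0007 F [-2.36  0.89  4.53] M [0.15 0.6  0.2 ] w 44.2
seat [596.2 144.5] tooth in [600.4 141.5] out [603.2 141.5] claw [596.3 110.5] nose [602.5 113. ] mid [576.3 124.9]
mm-> tool for world x,z: [-0.9999  0.0064  0.0116] [-0.0116 -0.0006 -0.9999]
rail corner in contactor: gap to back face -0.5664249305785418 s~ 3.6259640541569027
```

Request:
apply_moves --series '[[[0, 0, 0], [0, 0, -0.02], 1], [[0, 0, 0], [0, 0, -0.02], 1], [[0, 0, 0], [0, 0, 0], 1]]'

```text
time: 13.75
tool_pos: [576.9, -101.7, 151.9]
tcp_rot: [[-1.0, 0.007, 0.012], [0.007, 1.0, -0.001], [-0.012, -0.001, -1.0]]
contact_force: [-1.5, 0.8, 2.1]
gripper_width: 44.3
```

```bash
python3 lt.py
```

```text
t 13.75 tcp [ 576.87 -101.69  151.94] tilt -0.0051 yaw -0.0067 roll -0.0008 F [-1.47  0.81  2.09] M [ 0.09  0.11 -0.03] w 44.3
seat [595.7 146.4] tooth in [599.9 143.5] out [602.7 143.5] claw [595.9 112.4] nose [602.1 115. ] mid [575.8 126.8]
mm-> tool for world x,z: [-0.9999  0.0067  0.0121] [-0.0121 -0.0007 -0.9999]
rail corner in contactor: gap to back face -0.08666763715793735 s~ 1.6691641126446228
```

Request:
apply_moves --series '[[[0, 0, 0], [0, 0, -0.012], 1], [[0, 0, 0], [0, 0, -0.006], 1], [[0, 0, 0], [0, 0, 0], 1], [[0, 0, 0], [0, 0, 0], 1]]'

```text
time: 14.25
tool_pos: [576.9, -101.7, 152.1]
tcp_rot: [[-1.0, 0.007, 0.011], [0.007, 1.0, -0.001], [-0.011, -0.001, -1.0]]
contact_force: [-1.6, 0.8, 2.2]
gripper_width: 43.7
```

```bash
python3 lt.py
```

```text
t 14.25 tcp [ 576.93 -101.68  152.08] tilt -0.0035 yaw -0.0065 roll -0.0006 F [-1.58  0.84  2.2 ] M [-0.01  0.18 -0.01] w 43.7
seat [595.7 146.5] tooth in [600.  143.6] out [602.8 143.6] claw [595.9 112.5] nose [602.1 115.1] mid [575.8 127. ]
mm-> tool for world x,z: [-0.9999  0.0065  0.0105] [-0.0105 -0.0005 -0.9999]
rail corner in contactor: gap to back face -0.14298540968899687 s~ 1.5573321039905252
```

Request:
apply_moves --series '[[[0, 0, 0], [0, 0, -0.015], 1], [[0, 0, 0], [0, 0, -0.015], 1], [[0, 0, 0], [0, 0, 0], 1]]'

```text
time: 14.62
tool_pos: [576.9, -101.7, 152.2]
tcp_rot: [[-1.0, 0.007, 0.009], [0.007, 1.0, -0.0], [-0.009, -0.0, -1.0]]
contact_force: [1.2, -0.0, -2.5]
gripper_width: 44.3
```

```bash
python3 lt.py
```

```text
t 14.625 tcp [ 576.93 -101.66  152.16] tilt -0.0025 yaw -0.0066 roll -0.0002 F [ 1.23 -0.04 -2.53] M [-0.09 -0.25  0.  ] w 44.3
seat [595.7 146.6] tooth in [600.  143.6] out [602.8 143.6] claw [595.8 112.6] nose [602.  115.1] mid [575.8 127.1]
mm-> tool for world x,z: [-0.9999  0.0066  0.0095] [-0.0095 -0.0001 -1.    ]
rail corner in contactor: gap to back face -0.14130304832380247 s~ 1.499067473344759
```

Upright with the claw bearing (force went from +2.2 to −2.5 N with almost no motion). I'll hold briefly, then tug.

Request:
apply_moves --series '[[[0, 0, 0], [0, 0, 0], 1], [[0, 0, 0], [0, 0, 0], 1], [[0, 0, 0], [0, 0, 0], 1], [[0, 0, 0], [0, 0, 0.02], 1], [[0, 0, 0], [0, 0, 0.02], 1], [[0, 0, 0], [0, 0, 0.01], 1]]'

```text
time: 15.38
tool_pos: [577.0, -101.7, 151.4]
tcp_rot: [[-1.0, 0.007, 0.011], [0.007, 1.0, -0.001], [-0.011, -0.001, -1.0]]
contact_force: [-1.5, -0.7, 4.0]
gripper_width: 44.2
```

```bash
python3 lt.py
```

```text
t 15.375 tcp [ 576.97 -101.7   151.35] tilt -0.0037 yaw -0.0066 roll -0.0007 F [-1.45 -0.71  4.02] M [0.07 0.38 0.03] w 44.2
seat [595.8 145.8] tooth in [600.  142.8] out [602.8 142.8] claw [595.9 111.8] nose [602.1 114.3] mid [575.9 126.2]
mm-> tool for world x,z: [-0.9999  0.0066  0.0107] [-0.0107 -0.0006 -0.9999]
rail corner in contactor: gap to back face -0.17768951642574038 s~ 2.278999286479767
```

Request:
apply_moves --series '[[[0, 0, 0], [0, 0, 0.025], 1], [[0, 0, 0], [0, 0, 0.015], 1], [[0, 0, 0], [0, 0, 0.005], 1], [[0, 0, 0], [0, 0, 0.005], 1]]'

```text
time: 15.88
tool_pos: [577.0, -101.7, 150.1]
tcp_rot: [[-1.0, 0.007, 0.012], [0.007, 1.0, -0.001], [-0.012, -0.001, -1.0]]
contact_force: [-3.5, 0.3, 6.2]
gripper_width: 44.5
```

```bash
python3 lt.py
```

```text
t 15.875 tcp [ 576.98 -101.68  150.11] tilt -0.0047 yaw -0.0065 roll -0.001 F [-3.45  0.26  6.24] M [ 0.07  0.36 -0.  ] w 44.5
seat [595.8 144.6] tooth in [600.  141.6] out [602.8 141.6] claw [596.  110.6] nose [602.1 113.1] mid [575.9 125. ]
mm-> tool for world x,z: [-0.9999  0.0065  0.0117] [-0.0117 -0.0009 -0.9999]
rail corner in contactor: gap to back face -0.1855533915799512 s~ 3.500036877475047
```

Request:
apply_moves --series '[[[0, 0, 0], [0, 0, 0], 1], [[0, 0, 0], [0, 0, 0], 1], [[0, 0, 0], [0, 0, -0.02], 1], [[0, 0, 0], [0, 0, -0.02], 1], [[0, 0, 0], [0, 0, -0.01], 1], [[0, 0, 0], [0, 0, -0.005], 1]]'

```text
time: 16.62
tool_pos: [576.9, -101.7, 152.1]
tcp_rot: [[-1.0, 0.007, 0.012], [0.007, 1.0, -0.001], [-0.012, -0.001, -1.0]]
contact_force: [-0.3, -0.2, -1.3]
gripper_width: 44.1
```

```bash
python3 lt.py
```

```text
t 16.625 tcp [ 576.92 -101.68  152.11] tilt -0.0045 yaw -0.0066 roll -0.001 F [-0.27 -0.19 -1.34] M [-0.01 -0.09 -0.03] w 44.1
seat [595.7 146.6] tooth in [600.  143.6] out [602.8 143.6] claw [595.9 112.6] nose [602.1 115.1] mid [575.8 127. ]
mm-> tool for world x,z: [-0.9999  0.0066  0.0115] [-0.0115 -0.0009 -0.9999]
rail corner in contactor: gap to back face -0.14038902995545754 s~ 1.5023023748020918
```

Request:
apply_moves --series '[[[0, 0, 0], [0, 0, 0], -1], [[0, 0, 0], [0, 0, 0], -1], [[0, 0, 0], [0, 0, 0], -1], [[0, 0, 0], [0, 0, 0], -1], [[0, 0, 0], [0, 0, 0], -1], [[0, 0, 0], [0, 0, 0], -1]]'

```text
time: 17.38
tool_pos: [577.2, -101.7, 152.3]
tcp_rot: [[-1.0, 0.007, 0.012], [0.006, 1.0, -0.001], [-0.012, -0.001, -1.0]]
contact_force: [0.3, 0.2, -0.3]
gripper_width: 85.2
```

Request:
apply_moves --series '[[[0, 0, 0], [0, 0, -0.2], -1], [[0, 0, 0], [0, 0, -0.6], -1], [[0, 0, 0], [0, 0, -0.9], -1], [[0, 0, 0], [0.5, 0, -0.9], -1], [[0, 0, 0], [0.9, 0, -0.5], -1], [[0, 0, 0], [0.9, 0.9, 0], -1], [[0, 0, 0], [0.9, 0.9, 0], -1], [[0, 0, 0], [0, 0.9, 0], -1], [[0, 0, 0], [0, 0.9, 0], -1], [[0, 0, 0], [0, 0, 0], -1]]'

```text
time: 18.62
tool_pos: [444.4, 46.5, 283.9]
tcp_rot: [[-1.0, 0.008, 0.018], [0.008, 1.0, -0.002], [-0.018, -0.002, -1.0]]
contact_force: [-0.1, -1.0, -0.1]
gripper_width: 85.1
```

Run:
```python
from h import *
np.set_printoptions(precision=1,suppress=True)
c=[]
for cam in("scene",):
    im,d=env.capture(cam)
    for n in("contactor_mid","claw_floor","multimeter_at","green_pliers_at","white_tape_at","marker_at"):
        print(cam,n,[(np.round(r["centre"],1),round(r["conf"],2)) for r in env.spot_point(cam,n)])
    u,v=w2px(cam,[[575,-100,130]])[0].astype(int)
    c.append(cv2.resize(im[v-45:v+45,u-60:u+60,::-1],(800,600),interpolation=cv2.INTER_CUBIC))
cv2.imwrite("pics/crop4.png",np.hstack(c))
print(env.get_state()["contact_force"],env.get_state()["qd"])
```

```text
scene contactor_mid [(array([492.1,  76.9,  42.3]), 0.94), (array([379.3, 133.1,  41.2]), 0.89), (array([393.8, -15.5,  39.6]), 0.73), (array([ 452.4, -351.5,   10.1]), 0.73), (array([576.3, -99.4, 125.7]), 0.62)]
scene claw_floor [(array([400.3, -36.8,  29.3]), 0.86), (array([502.2,  55.5,  31.4]), 0.7), (array([366.4, 138.5,  26.9]), 0.6), (array([ 572.7, -101.6,  125.3]), 0.25)]
scene multimeter_at []
scene green_pliers_at [(array([ 433.5, -154.8,    9.2]), 0.54)]
scene white_tape_at [(array([ 691.1, -349.5,    8.8]), 0.68), (array([ 597.5, -103. ,  114.7]), 0.22)]
scene marker_at [(array([ 574.9, -101.9,  125.1]), 0.68), (array([452. , 346.5,   8.6]), 0.38)]
[0.6 0.5 0.2] [ 0.  0. -0. -0.  0.  0.]
```

View pics/crop4.png

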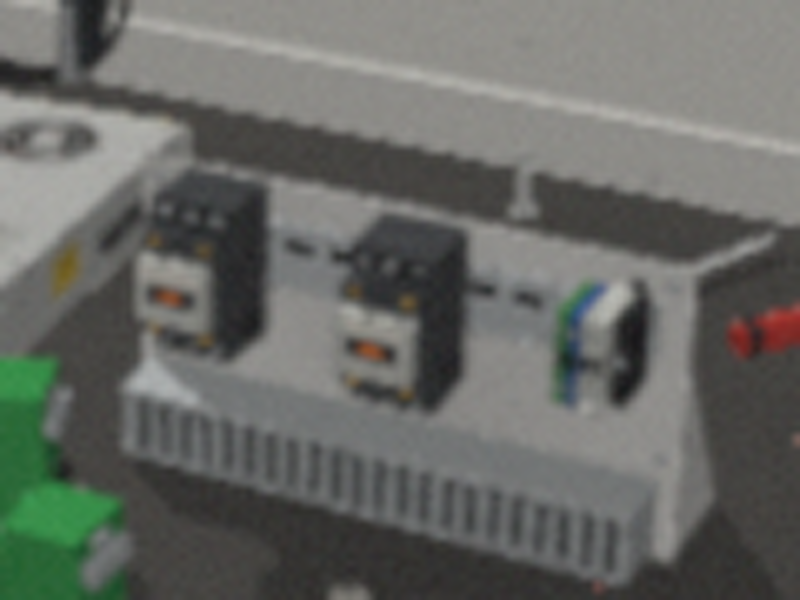

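The contactor (crop about (400,310)) hangs upright on the rail, parallel to the fixed one and clear of it. The gripper is away and at rest.

```bash
python3 -c "
from station import env
print(env.job_done())"
```

```text
the job is handed in; nothing more can be done
None
```

The dark grey contactor is mounted on the rail in the free stretch, tugged and released, and I have handed the job in. No verdict was reported.

- **Grip and search:** I gripped it across the flanks at 80 N and swung the bottom out about 0.23 rad. I touched the rail's front with the hook's tooth, then felt the top edge at about z = 148.1 mm, which is 4.4 mm below nominal. The depth picture had suggested about 148.5 mm.
- **Latching:** I pushed down to about 4.6 mm of spring (about 12.7 N), swung the bottom in and eased up. The measured force fell from +2.2 to −2.5 N with almost no motion, which I took as the claw bearing.
- **Tug:** I pulled down about 2 mm from rest, to about 9 N and 3 mm of spring, held it, eased back and let go.
- **Last checks:** The network put the contactor's middle at (576, −99, 126) mm, against about 127 mm expected in height. The picture shows it upright and parallel to the fixed contactor. The gripper is clear, at rest and shows only noise force. It ended at 18.7 s.
- **Bystanders:** The pliers, tape and marker were found where they had been. In the last look the network missed the multimeter by name. A false "contactor" hit lay within about 3 mm of the multimeter's first position, and the arm never went near it.
- **Disagreement:** My height from the grip was about 0.5 mm off the spring force at rest (1.5 mm of travel against 1.0 mm). The cause is probably a small slip in the grip.

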